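Pack the assorted pastry gift box

TASK

Pack the red gift box: stand the pastry with the red berry on the red liner, the one with the green berry on the green liner and the one with the blue berry on the blue liner, each upright and wholly on its liner, set down rather than dropped. Leave the two unfinished pastries (the one with the white top and the bare one) where they stand on the baking sheet, and do not knock the sprinkle jar out of its place.

Things in the scene. Friction and masses are not known exactly. Their poses are not given: they have to be found in the camera images.
- pastry_red: to be packed: loose round golden pastry, 42 mm in diameter (straight upright sides from 3 to 34 mm above its underside, then a domed top at 44 mm), with a ring of small cream dots on top around a glossy red berry ball 24 mm across; whole height 60 mm. About 60 g, rigid. Stands upright at the start on the baking sheet, any of the five spots. Origin: centre of its underside; z up through its top.
- pastry_green: to be packed: loose round golden pastry, 42 mm in diameter (straight upright sides from 3 to 34 mm above its underside, then a domed top at 44 mm), with a ring of small cream dots on top around a glossy green berry ball 24 mm across; whole height 60 mm. About 60 g, rigid. Stands upright at the start on the baking sheet, any of the five spots. Origin: centre of its underside; z up through its top.
- pastry_blue: to be packed: loose round golden pastry, 42 mm in diameter (straight upright sides from 3 to 34 mm above its underside, then a domed top at 44 mm), with a ring of small cream dots on top around a glossy blue berry ball 24 mm across; whole height 60 mm. About 60 g, rigid. Stands upright at the start on the baking sheet, any of the five spots. Origin: centre of its underside; z up through its top.
- pastry_white: look-alike, stays where it is: loose round golden pastry, 42 mm in diameter (straight upright sides from 3 to 34 mm above its underside, then a domed top at 44 mm), with a ring of small cream dots on top around a cream-white ball 24 mm across; whole height 60 mm. About 60 g, rigid. Stands upright at the start on the baking sheet, any of the five spots. Origin: centre of its underside; z up through its top.
- pastry_bare: look-alike, stays where it is: loose round golden pastry, 42 mm in diameter (straight upright sides from 3 to 34 mm above its underside, then a domed top at 44 mm), with nothing on top; whole height 44 mm. About 60 g, rigid. Stands upright at the start on the baking sheet, any of the five spots. Origin: centre of its underside; z up through its top.
- liner_red: red round card liner, 66 mm in diameter, 2 mm thick, fixed on the floor of the gift box. The three liners lie in a row along the box's long middle line, 80 mm apart centre to centre, in any order of colour. Origin: centre of its underside; its top is 2 mm above that (7.5 mm above the table).
- liner_green: green round card liner, 66 mm in diameter, 2 mm thick, fixed on the floor of the gift box. The three liners lie in a row along the box's long middle line, 80 mm apart centre to centre, in any order of colour. Origin: centre of its underside; its top is 2 mm above that (7.5 mm above the table).
- liner_blue: blue round card liner, 66 mm in diameter, 2 mm thick, fixed on the floor of the gift box. The three liners lie in a row along the box's long middle line, 80 mm apart centre to centre, in any order of colour. Origin: centre of its underside; its top is 2 mm above that (7.5 mm above the table).
- gift_box: open red box, cream inside, 280 mm (its x) by 150 mm (its y) outside, walls 5 mm thick and 40 mm high, floor 5 mm thick, fixed to the table, no lid. Origin: centre of its underside; its x runs along the row of liners. It stands to the left or the right; a dark baking sheet (280 mm square, 4 mm thick, rim 8 mm high, fixed) with the five pastries is on the other side.
- sprinkle_jar: bystander: closed jar with a yellow cap, 52 mm in diameter, 75 mm high, loose, standing beyond the box and the sheet near the middle. Origin: centre of its underside.
Things that resemble listed ones, but are neither listed nor needed, are in the scene too. Leave any black look-alike of the pastry_blue alone. Leave any black look-alike of the pastry_red alone.

How it is judged:
At the end, for the whole second after the job is handed in: Each berry pastry is at rest on the liner of its colour: centres within 14 mm, underside on the liner (origin at most 6 mm above the liner's), tilt under 0.15 rad. The white-topped and bare pastries are upright within 15 mm of their starts, the jar within 20 mm (horizontal distance between pastry_red and liner_red below 0.014 m and z of pastry_red in the frame of liner_red between -0.002 and 0.006 m and angle between each of pastry_red, pastry_green, pastry_blue, pastry_white, pastry_bare's own z axis and vertical below 0.15 rad and linear speed of each of pastry_red, pastry_green, pastry_blue below 0.02 m/s and angular speed of each of pastry_red, pastry_green, pastry_blue below 0.3 rad/s and horizontal distance between pastry_green and liner_green below 0.014 m and z of pastry_green in the frame of liner_green between -0.002 and 0.006 m and horizontal distance between pastry_blue and liner_blue below 0.014 m and z of pastry_blue in the frame of liner_blue between -0.002 and 0.006 m and distance of each of pastry_white, pastry_bare from where it was at the start of the episode below 0.015 m and distance of sprinkle_jar from where it was at the start of the episode below 0.02 m); the robot touches nothing.
It fails at once if the white-topped look-alike is moved more than 15 mm from its place (distance of pastry_white from where it was at the start of the episode above 0.015 m).
It fails at once if the bare look-alike is moved more than 15 mm from its place (distance of pastry_bare from where it was at the start of the episode above 0.015 m).
It fails at once if the sprinkle jar is moved more than 20 mm (distance of sprinkle_jar from where it was at the start of the episode above 0.02 m).
It fails at once if a berry pastry is dropped or thrown (faster than 0.6 m/s with nothing touching it) ((contact force between anything else and pastry_red below 0.02 N and linear speed of pastry_red above 0.6 m/s) or (contact force between anything else and pastry_green below 0.02 N and linear speed of pastry_green above 0.6 m/s) or (contact force between anything else and pastry_blue below 0.02 N and linear speed of pastry_blue above 0.6 m/s)).
It fails at once if a berry pastry is tipped over (angle between any of pastry_red, pastry_green, pastry_blue's own z axis and vertical above 1 rad).
It also fails if it takes over 83 s, if anything falls off the work surface, if the arm or the gripper's body presses on something with over 40 N, if the wrist force passes 120 N, or if a joint passes its speed limit or range.

ROBOT

A 6-joint arm with a two-finger parallel gripper is mounted at the origin on the work surface. World frame = base frame: x ahead of the robot, y to its left, z up, the work surface at z = 0. Lengths are in m, angles in rad, forces in N, time in s.
With the tool pointing down it reaches from about 0.3 to 0.775 m from the base axis. Payload 14.6 kg.
Tool frame: the origin (TCP) lies at the very end of the fingers, on their centre line; the grasp point (between the pads) lies 19 mm behind it; z points along the fingers, y is the line along which they close (so a half turn about z gives the same grasp; the last joint's range is limited). The gripper opens to 94 mm and grips with 3 to 60 N. Pads are 16 mm wide; open, the fingers measure 119 mm over their backs; the gripper's body (75 mm by 177 mm) begins 78 mm behind the grasp point.
Start: joints at [-1.203, 0.3, 1.521, -0, 1.321, -0.067], TCP at [0.232, -0.499, 0.179] pointing down, gripper open.
Joint ranges: [-3.03, 3.03], [-0.79, 2.21], [0.23, 2.52], [-1.04, 4.18], [0, 3.07], [-2.55, 2.55]. Speed limits (rad/s): [2.22, 2.22, 2.57, 3.14, 3.14, 3.14].

INTERFACE

Orientations are given as [roll, pitch, yaw] about the fixed x, y, z axes, in that order (R = Rz(yaw) Ry(pitch) Rx(roll)).
In Python, from station import ctrl gives the robot as it stands. The module is installed in compiled form; this text tells all that it offers.
- The arm moves only by the tool play_rows, never from a script. Its argument "commands" is a list of rows, each a list of 7 numbers: the shift along the tool's x, y, z in m, then the turn, a rotation vector about the tool's x, y, z in degrees, then the closure, from -1 (fully open) to 1 (shut). A call has 1 to 20 rows; each row shifts and turns the commanded pose from where the row before left it, along the tool's axes as they then stand; what a row does not reach is not made up. A row lasts 1/12 s, in which the tool goes at most 41.7 mm and 7.16 degrees, less where a joint would pass 70% of its speed; a pose out of reach is approached as far as the arm can. A call is refused whole if a number of a shift passes 0.0417 or a number of a turn 7.16, either way. A call with a gripper value outside its range is refused whole. The fingers move at their own pace and stop on an object; "force" is the grip in N (left out, the last holds). Time passes only in rows, so rows that do not move let the fingers close. It gives the time, the measured TCP pose, the force, the opening and the grip force at its end, in the units of the state.
- ctrl.get_obs(): the state, without advancing time (a new reading comes with each control period).
- ctrl.camera(name): name is "scene" or "side" or "wrist"; returns the picture (420x560x3 uint8, blue, green, red); there is no depth.
- ctrl.camera_model(name): a dict with "fx", "fy", "cx", "cy" (pixels), "rvec" (rotation vector, rad) and "tvec" (3), from world to camera coordinates, as OpenCV has them. Camera axes: x right, y down, z forward; pixel columns grow to the right and rows downward; lengths in m; the calibration is good to about 2 mm. A picture is of the moment at which its call begins: read the wrist's pose just before it. camera_model takes no time and is no camera call; for the wrist camera it gives the pose at the moment of the call.
- ctrl.hand_in(): hands the job in; it is judged then, once.
The state is a dict: "time_s": time; "qpos": joint angles; "joint_vel": joint speeds; "tau": joint torques, N m; "ee_pos": TCP position; "eef_rot": TCP orientation; "force": force on the tool from outside, world axes, zero at the start; "moment": the same for the moment, N m; "grip_width": finger opening in m; "grip_force": force on a finger pad.
Only numpy, scipy, OpenCV 4.12 (cv2) and the standard library are available. Lean on these libraries where they do the work, as an engineer would, in place of code of your own. Each camera call takes 0.05 s, during which the arm holds its last target. There are 200 camera calls.

## Working session

There is one attempt and no reset: what is moved stays moved. The work goes in short steps, Python scripts to look and compute and a tool call to move; the robot and the scene stay as the last step left them, time stands still between calls to the robot, and variables do not carry over. Pictures are saved under pics/ and viewed, at most 14 in all, crops included, and the job is handed in when it is done.

Besides the shell and the picture viewer there is one more tool, called after "Call:" as name(argument=value, ...), one argument or row to a line, values as JSON. play_rows: Moves the arm, as the interface text tells. Its arguments: {"type":"object","properties":{"commands":{"type":"array","items":{"type":"array","items":{"type":"number"}}},"force":{"type":"number"}},"required":["commands"]}

```bash
mkdir -p pics
cat > h.py <<'E'
import cv2, numpy as np
from station import ctrl
def snap(n):
    o=ctrl.get_obs(); m=ctrl.camera_model(n); im=ctrl.camera(n); return im,m,o
def ray(m,u,v):
    R=cv2.Rodrigues(np.array(m["rvec"],float))[0]; t=np.array(m["tvec"],float).ravel()
    d=R.T@np.array([(u-m["cx"])/m["fx"],(v-m["cy"])/m["fy"],1]); return -R.T@t,d/np.linalg.norm(d)
def plane(m,u,v,z):
    c,d=ray(m,u,v); return c+d*(z-c[2])/d[2]
def cross(r1,r2):
    A=np.stack([r1[1],-r2[1]],1); s=np.linalg.lstsq(A,r2[0]-r1[0],rcond=None)[0]
    p=r1[0]+s[0]*r1[1]; q=r2[0]+s[1]*r2[1]; return (p+q)/2,np.linalg.norm(p-q)
E
python3 - <<'E'
from h import *
for n in("scene","side","wrist"):
    im,m,o=snap(n); cv2.imwrite(f"pics/{n}0.png",im); print(n,m)
print(o)
E
```

```text
scene {'fx': 518.021135285743, 'fy': 518.021135285743, 'cx': 283.30555749643844, 'cy': 202.3270863129958, 'rvec': array([ 2.04398698,  0.92128638, -0.4773481 ]), 'tvec': array([-0.29611386, -0.21890637,  1.50920197])}
side {'fx': 488.4755469914267, 'fy': 488.4755469914267, 'cx': 277.3847711854701, 'cy': 208.27922392272262, 'rvec': array([ 0.49308472, -2.62549562,  1.26538146]), 'tvec': array([0.45708957, 0.20459953, 0.80660492])}
wrist {'fx': 298.34050888882166, 'fy': 298.34050888882166, 'cx': 278.63422094601106, 'cy': 210.930328281695, 'rvec': array([-2.47618117,  1.57913223,  0.18835421]), 'tvec': array([-0.55045897, -0.02478655,  0.38923228])}
{'time_s': 0.1, 'qpos': array([-1.20261284e+00,  3.00390928e-01,  1.52147768e+00,  6.07942417e-06,
        1.32070905e+00, -6.65902342e-02]), 'joint_vel': array([-0.00064098,  0.00046654, -0.00301209,  0.00039888, -0.00025244,
        0.00028328]), 'tau': array([ 1.36764545e-03, -5.32644153e+01, -3.53280079e+01,  7.09976256e-02,
        2.35181919e-02, -6.04618162e-05]), 'ee_pos': array([ 0.23157775, -0.49859873,  0.17877406]), 'eef_rot': array([-3.14061022e+00, -7.14195333e-05,  4.34772177e-01]), 'force': array([ 0.12385437, -0.72460852,  0.7903476 ]), 'moment': array([0.01493564, 0.04556437, 0.01145373]), 'grip_force': 0.0, 'grip_width': 0.0938467708959766}
```

View pics/scene0.png

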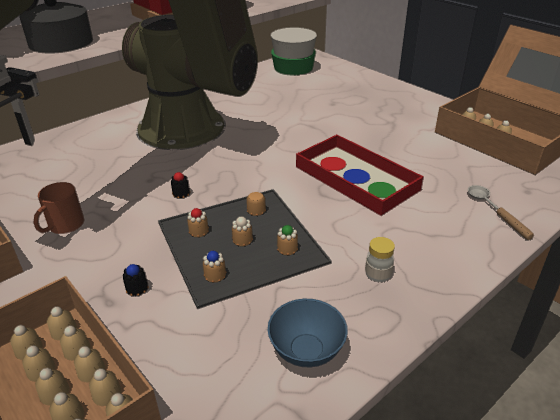

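View pics/side0.png

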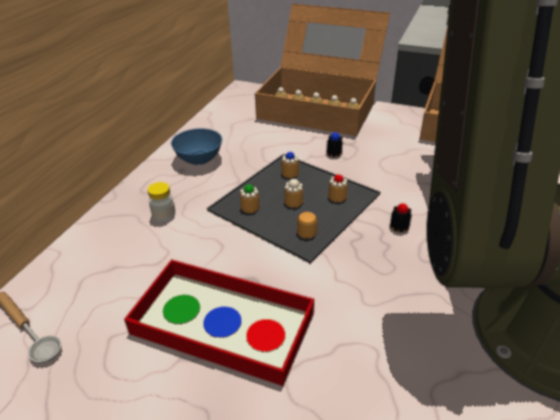

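Scene view: the golden pastries are red (198,221), blue (213,265), green (288,239), white (241,231) and bare (256,203). The black look-alikes are red-topped (180,184) and blue-topped (135,279), both off the sheet. The ones to pack are the golden-bodied ones on the sheet. Liners are red (333,163), blue (356,176) and green (381,189). The jar is at (380,260). The side view agrees.

```bash
cat > m.py <<'E'
from h import *
S=cv2.imread("pics/scene0.png");D=cv2.imread("pics/side0.png")
ms=ctrl.camera_model("scene");md=ctrl.camera_model("side")
def blob(im,c,uv,r):
    h=cv2.cvtColor(im,cv2.COLOR_BGR2HSV);H,s,v=[h[...,i].astype(int) for i in range(3)]
    k={'r':((H<6)|(H>172))&(s>150)&(v>60),'g':(H>45)&(H<80)&(s>110),'b':(H>105)&(H<130)&(s>120)&(v>40),
       'w':(s<90)&(v>110),'y':(H>20)&(H<35)&(s>150)}[c].astype(np.uint8)
    w=np.zeros_like(k);cv2.circle(w,uv,r,1,-1);k&=w
    n,l,st,ce=cv2.connectedComponentsWithStats(k);i=1+np.argmax(st[1:,4]);
    cs,_=cv2.findContours((l==i).astype(np.uint8),0,cv2.CHAIN_APPROX_NONE)
    x,y,ww,hh,a=st[i]
    return (x+ww/2-.5,y+hh/2-.5) , ce[i],a,(ww,hh)
if __name__=="__main__":
  for n,c,a,b,r in [("Pr",'r',(197,214),(338,180),12),("Pg",'g',(288,231),(250,189),12),("Pb",'b',(213,257),(290,157),12),("Pw",'w',(241,222),(293,186),11),
   ("Lr",'r',(333,163),(266,335),22),("Lb",'b',(356,176),(222,322),22),("Lg",'g',(381,189),(182,309),22),("cap",'y',(381,246),(159,190),18)]:
    x=blob(S,c,a,r if n[0]!="L" else 15);y=blob(D,c,b,r)
    p,e=cross(ray(ms,*x[1]),ray(md,*y[1]));print(n,p.round(4),"gap",round(e,4),x[1].round(1),x[3],y[1].round(1),y[3])
  for uv,vv in [((256,196),(307,216))]:
    p,e=cross(ray(ms,*uv),ray(md,*vv));print("bare",p.round(3),e)
  for n,pts in [("S",[(160,225),(274,191),(330,262),(198,305)])]: print([plane(ms,*p,.008).round(3) for p in pts])
  cv2.imwrite("pics/crop0.png",cv2.resize(S[165:300,110:310],None,fx=4,fy=4,interpolation=cv2.INTER_CUBIC))
E
python3 m.py
```

```text
Pr [ 0.4394 -0.2338  0.0533] gap 0.0028 [195.8 212.7] (np.int32(11), np.int32(10)) [338.3 178. ] (np.int32(9), np.int32(7))
Pg [ 0.6095 -0.1293  0.0545] gap 0.003 [286.8 229.6] (np.int32(11), np.int32(10)) [248.3 188. ] (np.int32(9), np.int32(9))
Pb [ 0.5734 -0.285   0.0533] gap 0.0033 [212.3 255.7] (np.int32(12), np.int32(11)) [289.6 155.3] (np.int32(8), np.int32(6))
Pw [ 0.525  -0.1809  0.0479] gap 0.003 [240.8 223.3] (np.int32(19), np.int32(15)) [293.4 185.3] (np.int32(18), np.int32(14))
Lr [ 0.4419  0.1733 -0.0005] gap 0.0057 [331.1 166.1] (np.int32(27), np.int32(22)) [265.3 334.9] (np.int32(38), np.int32(31))
Lb [0.5205 0.1796 0.0061] gap 0.0033 [356.2 175.6] (np.int32(26), np.int32(14)) [221.9 321.5] (np.int32(37), np.int32(30))
Lg [0.6    0.1804 0.0064] gap 0.0041 [381.1 189. ] (np.int32(28), np.int32(16)) [180.9 308.8] (np.int32(37), np.int32(29))
cap [ 0.7781 -0.0424  0.0655] gap 0.0036 [380.8 248.1] (np.int32(24), np.int32(21)) [158.3 190.2] (np.int32(21), np.int32(17))
bare [ 0.465 -0.094  0.044] 0.00037776797826803444
[array([ 0.369, -0.287,  0.008]), array([ 0.436, -0.018,  0.008]), array([ 0.698, -0.096,  0.008]), array([ 0.62 , -0.355,  0.008])]
```

View pics/crop0.png

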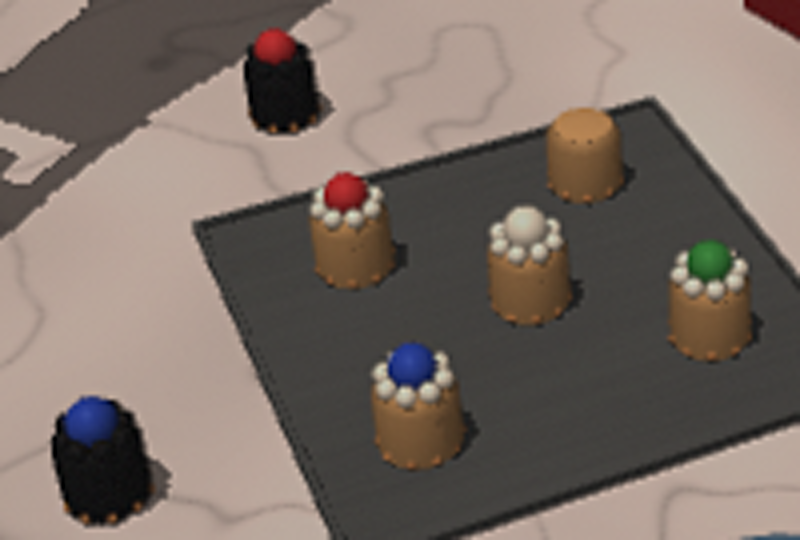

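The crop confirms the golden-bodied berry pastries on the sheet, and the black ones stand off it. The two-view heights also check out: berries measured at about 0.053 m against 0.052 expected, liners at about 0.0065 m. I'll square the yaw, so the fingers close along y, and go above red.

Call:
play_rows(
  commands=[
    [0,0,0,0,0,6.23,-1],
    [0,0,0,0,0,6.23,-1],
    [0,0,0,0,0,6.23,-1],
    [0,0,0,0,0,6.23,-1],
    [0.0231,-0.0294,0,0,0,0,-1],
    [0.0231,-0.0294,0,0,0,0,-1],
    [0.0231,-0.0294,0,0,0,0,-1],
    [0.0231,-0.0294,0,0,0,0,-1],
    [0.0231,-0.0294,0,0,0,0,-1],
    [0.0231,-0.0294,0,0,0,0,-1],
    [0.0231,-0.0294,0,0,0,0,-1],
    [0.0231,-0.0294,0,0,0,0,-1],
    [0.0231,-0.0294,0,0,0,0,-1],
    [0,0,0,0,0,0,-1],
    [0,0,0,0,0,0,-1],
    [0,0,0,0,0,0,-1],
  ],
  force=12,
)

```text
time_s: 1.48
ee_pos: [0.4393, -0.2344, 0.1791]
eef_rot: [-3.142, 0.0, 0.0]
force: [1.0, -0.2, 0.8]
grip_width: 0.0942
grip_force: 0.0
```

Run:
```python
from h import *
im,m,o=snap("wrist"); cv2.imwrite("pics/w1.png",im); print(o["ee_pos"],o["eef_rot"],o["time_s"])
R=cv2.Rodrigues(m["rvec"])[0]; print(-R.T@m["tvec"],R.T[:,2])
for n,p in dict(Pr=(.4394,-.2338,.053),Pg=(.6095,-.1293,.053),Pb=(.5734,-.285,.053),Pw=(.525,-.181,.053)).items():
    print(n,cv2.projectPoints(np.array([p]),m["rvec"],m["tvec"],np.array([[m["fx"],0,m["cx"]],[0,m["fy"],m["cy"]],[0,0,1]]),None)[0].ravel().round(0))
```

```text
[ 0.43934612 -0.23440124  0.17905777] [-3.14150074e+00  4.68820847e-04  2.79117511e-04] 1.4833
[ 0.5070677  -0.23506424  0.38409918] [-2.34387484e-01 -7.82966163e-04 -9.72142939e-01]
Pr [277. 200.]
Pg [173.  33.]
Pb [327.  73.]
Pw [228. 122.]
```

View pics/w1.png

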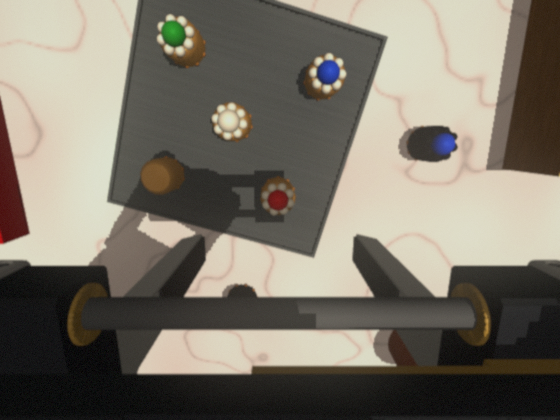

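The wrist view shows red (277,200), green (173,33), blue (327,73) and white (228,121), each within about 1-2 px of where my positions project. Descending on red.

Call:
play_rows(
  commands=[
    [0,0,0.03,0,0,0,-1],
    [0,0,0.03,0,0,0,-1],
    [0,0,0.03,0,0,0,-1],
    [0,0,0.03,0,0,0,-1],
    [0,0,0.02,0,0,0,-1],
    [0,0,0.015,0,0,0,-1],
    [0,0,0.012,0,0,0,-1],
    [0,0,0,0,0,0,-1],
    [0,0,0,0,0,0,0.2],
    [0,0,0,0,0,0,0.3],
    [0,0,0,0,0,0,0.5],
    [0,0,0,0,0,0,0.7],
    [0,0,0,0,0,0,1],
    [0,0,0,0,0,0,1],
    [0,0,0,0,0,0,1],
    [0,0,0,0,0,0,1],
  ],
  force=12,
)

```text
time_s: 2.87
ee_pos: [0.4397, -0.2342, 0.0123]
eef_rot: [3.142, -0.0, -0.0]
force: [-0.1, -0.6, -0.3]
grip_width: 0.0443
grip_force: 0.0
```

Run:
```python
from m import *
for n,uv in (("r",(265.3,334.9)),("b",(221.9,321.5)),("g",(180.9,308.8))): print(n,plane(md,*uv,.0075).round(4))
for n,uv in (("b",(356.2,175.6)),("g",(381.1,189.))): print(n,plane(ms,*uv,.0075).round(4))
```

```text
r [0.4414 0.1807 0.0075]
b [0.5212 0.1816 0.0075]
g [0.601  0.1824 0.0075]
b [0.5204 0.1771 0.0075]
g [0.5994 0.1777 0.0075]
```

Call:
play_rows(
  commands=[
    [0,0,0,0,0,0,1],
    [0,0,0,0,0,0,1],
    [0,0,0,0,0,0,1],
    [0,0,-0.01,0,0,0,1],
    [0,0,-0.02,0,0,0,1],
    [0,0,-0.03,0,0,0,1],
    [0,0,-0.03,0,0,0,1],
    [0,0,0,0,0,0,1],
  ],
  force=12,
)

```text
time_s: 3.53
ee_pos: [0.4417, -0.2355, 0.1082]
eef_rot: [3.137, -0.007, -0.0]
force: [0.5, 0.2, 0.4]
grip_width: 0.0004
grip_force: 0.0
```

The fingers closed to 0, so the grasp missed. Looking again.

Run:
```python
from h import *
a,_,o=snap("wrist");b,_,_=snap("side")
cv2.imwrite("pics/w2.png",np.hstack([cv2.resize(a,(400,300)),cv2.resize(b[100:310,160:440],(400,300))])); print(o)
```

```text
{'time_s': 3.5333, 'qpos': array([-5.63054568e-01,  2.58852305e-01,  1.74844958e+00,  8.82285893e-06,
        1.12607837e+00,  1.00780794e+00]), 'joint_vel': array([-1.81220729e-03,  6.14432825e-02,  6.45645351e-02,  8.29991624e-05,
       -1.02194980e-01, -7.13643890e-04]), 'tau': array([ 3.83830082e-02, -4.64110208e+01, -3.04381692e+01,  4.04374860e-02,
        1.44916210e+00, -3.51618241e-03]), 'ee_pos': array([ 0.4417336 , -0.23554375,  0.1081856 ]), 'eef_rot': array([ 3.13721626e+00, -6.94917461e-03, -5.47360529e-05]), 'force': array([0.45224469, 0.20095406, 0.37167661]), 'moment': array([ 0.02035697, -0.03277194,  0.00725505]), 'grip_force': 0.0, 'grip_width': 0.0004257837742307115}
```

View pics/w2.png

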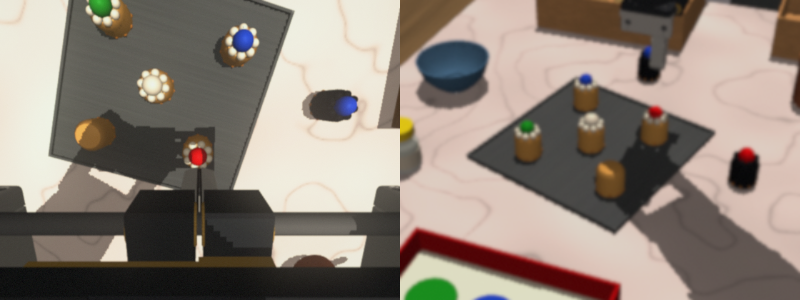

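Red stands upright below the closed fingers. I'll check whether it shifted.

Run:
```python
from m import *
W,mw,o=snap("wrist");D2,_,_=snap("side");S2,_,_=snap("scene")
cv2.imwrite("pics/s2.png",np.hstack([cv2.resize(S2[165:300,130:310],(400,300),interpolation=2),cv2.resize(D2[130:250,270:430],(400,300),interpolation=2)]))
w=blob(W,'r',(277,217),16);d=blob(D2,'r',(338,180),12);s=blob(S2,'r',(197,214),12)
print(w,d,s);print(cross(ray(mw,*w[1]),ray(md,*d[1])),cross(ray(ms,*s[1]),ray(md,*d[1])))
print(cross(ray(mw,*w[1]),ray(ms,*s[1])), o["ee_pos"],o["grip_width"])
```

```text
((np.float64(277.5), np.float64(218.0)), array([277.86317907, 217.9195171 ]), np.int32(497), (np.int32(26), np.int32(25))) ((np.float64(338.5), np.float64(178.5)), array([338.16071429, 178.05357143]), np.int32(56), (np.int32(10), np.int32(8))) ((np.float64(195.5), np.float64(212.5)), array([195.48648649, 212.77027027]), np.int32(74), (np.int32(10), np.int32(10)))
(array([ 0.44026066, -0.23447039,  0.05177086]), np.float64(0.0015039346272639768)) (array([ 0.43943783, -0.23413545,  0.05315006]), np.float64(0.0035587437681788977))
(array([ 0.4400118 , -0.23531275,  0.05512358]), np.float64(0.0013570855826918833)) [ 0.44000248 -0.23450816  0.10350788] 0.0004133765824148801
```

View pics/s2.png

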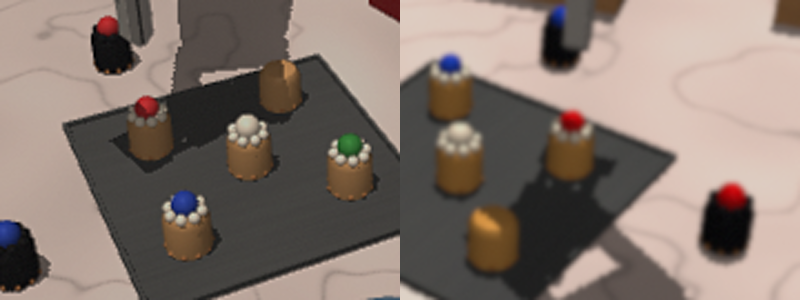

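Run:
```python
from m import *
o=ctrl.get_obs()
for n in("scene","side","wrist"):
    m=ctrl.camera_model(n);K=np.array([[m["fx"],0,m["cx"]],[0,m["fy"],m["cy"]],[0,0,1]])
    p=cv2.projectPoints(np.array([o["ee_pos"],o["ee_pos"]+[0,0,.03]]),m["rvec"],m["tvec"],K,None)[0].reshape(-1,2);print(n,p.round(1))
    im=ctrl.camera(n);u,v=p[0].astype(int);k=im[max(v-60,0):v+60,u-60:u+60].copy() if n!="wrist" else im[v-60:v+60,u-60:u+60].copy()
    cv2.drawMarker(k,(60,60),(255,0,255),0,8,1);cv2.imwrite(f"pics/k_{n}.png",cv2.resize(k,(266,266),interpolation=2))
cv2.imwrite("pics/k.png",np.hstack([cv2.imread(f"pics/k_{n}.png") for n in("scene","side","wrist")]))
```

```text
scene [[193.7 194.3]
 [192.1 182. ]]
side [[340.2 159.2]
 [341.  147.1]]
wrist [[277.4 235.7]
 [277.2 250.9]]
```

View pics/k.png

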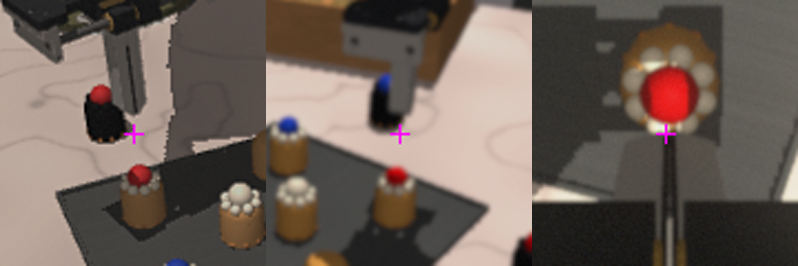

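The magenta marks show the reported TCP: in both outside views the real fingertips sit about 8-10 px higher, roughly 20 mm. The pads therefore closed on the domed top and slid off, and red did not move. I'll reopen, go lower, and check the tips against the pastry.

Call:
play_rows(
  commands=[
    [0,0,0,0,0,0,-1],
    [0,0,0,0,0,0,-1],
    [0,0,0,0,0,0,-1],
    [0,0,0,0,0,0,-1],
    [0,0,0,0,0,0,-1],
    [0,0,0,0,0,0,-1],
    [0,0,0,0,0,0,-1],
    [0,0,0,0,0,0,-1],
    [0,0,0,0,0,0,-1],
    [0,0,0,0,0,0,-1],
    [0,0,0.03,0,0,0,-1],
    [0,0,0.03,0,0,0,-1],
    [0,0,0.02,0,0,0,-1],
    [0,0,0.015,0,0,0,-1],
    [0,0,0.006,0,0,0,-1],
    [0,0,0,0,0,0,-1],
    [0,0,0,0,0,0,-1],
  ],
)

```text
time_s: 5.35
ee_pos: [0.4399, -0.2344, 0.0018]
eef_rot: [3.141, -0.0, -0.0]
force: [-0.6, -0.5, 0.1]
grip_width: 0.0941
grip_force: 0.0
```

Run:
```python
from m import *
o=ctrl.get_obs();print(o["ee_pos"],o["force"],o["grip_width"]);L=[]
for n in("scene","side"):
    m=ctrl.camera_model(n);K=np.array([[m["fx"],0,m["cx"]],[0,m["fy"],m["cy"]],[0,0,1]])
    e=o["ee_pos"];w=o["grip_width"]/2
    p=cv2.projectPoints(np.array([e+[0,w,0],e-[0,w,0],e]),m["rvec"],m["tvec"],K,None)[0].reshape(-1,2);print(n,p.round(1))
    im=ctrl.camera(n);u,v=p[2].astype(int);k=cv2.resize(im[v-70:v+30,u-65:u+65],None,fx=3,fy=3,interpolation=2)
    for q in p: cv2.drawMarker(k,tuple(int(t) for t in ((q-[u-65,v-70])*3+1)),(255,0,255),0,12,1)
    L.append(k)
cv2.imwrite("pics/k3.png",np.hstack(L))
```

```text
[ 0.4399048  -0.23441897  0.00181838] [-0.56594312 -0.45912577  0.10787012] 0.09407300722345827
scene [[216.7 223.3]
 [180.  241.8]
 [198.8 232.3]]
side [[331.4 208.2]
 [343.1 184.8]
 [337.4 196.1]]
```

View pics/k3.png

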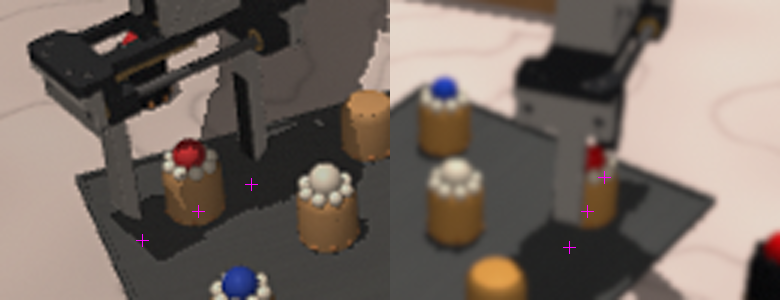

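With the reported z at 0.002 the tips clearly hang about 20 mm above the sheet: tips at crop (140,213) and (252,160), marks 24-26 crop px lower. There is also no contact force. I'll use a tip offset of +20 mm and go down another 11 mm before gripping.

Call:
play_rows(
  commands=[
    [0,0,0.006,0,0,0,-1],
    [0,0,0.005,0,0,0,-1],
    [0,0,0,0,0,0,0],
    [0,0,0,0,0,0,1],
    [0,0,0,0,0,0,1],
    [0,0,0,0,0,0,1],
    [0,0,0,0,0,0,1],
    [0,0,0,0,0,0,1],
    [0,0,0,0,0,0,1],
    [0,0,0,0,0,0,1],
    [0,0,0,0,0,0,1],
    [0,0,0,0,0,0,1],
    [0,0,0,0,0,0,1],
  ],
  force=12,
)

```text
time_s: 6.53
ee_pos: [0.4396, -0.2343, -0.0097]
eef_rot: [3.142, -0.0, -0.0]
force: [-0.3, 0.8, 0.8]
grip_width: 0.0417
grip_force: 12.0
```

Call:
play_rows(
  commands=[
    [0,0,-0.01,0,0,0,1],
    [0,0,-0.03,0,0,0,1],
    [0,0,-0.035,0,0,0,1],
    [0,0,-0.025,0,0,0,1],
    [0,-0.02,0,0,0,0,1],
    [0,-0.035,0,0,0,0,1],
    [0,-0.035,0,0,0,0,1],
    [0,-0.035,0,0,0,0,1],
    [0,-0.035,0,0,0,0,1],
    [0,-0.035,0,0,0,0,1],
    [0,-0.035,0,0,0,0,1],
    [0,-0.035,0,0,0,0,1],
    [0,-0.035,0,0,0,0,1],
    [0,-0.035,0,0,0,0,1],
    [0,-0.035,0,0,0,0,1],
    [0.001,-0.025,0,0,0,0,1],
    [0,-0.018,0,0,0,0,1],
    [0,0,0,0,0,0,1],
    [0,0,0,0,0,0,1],
  ],
)

```text
time_s: 8.12
ee_pos: [0.4405, 0.1791, 0.0906]
eef_rot: [3.142, -0.0, 0.002]
force: [-0.1, -1.5, 0.4]
grip_width: 0.0415
grip_force: 12.0
```

Run:
```python
from m import *
W,mw,o=snap("wrist");print(o["ee_pos"],o["grip_width"])
b=blob(W,'r',(277,205),25);print(b);cv2.imwrite("pics/w4.png",W)
for c,uv in (('r',(.441,.179)),('b',(.521,.18)),('g',(.600,.18))):
    K=np.array([[mw["fx"],0,mw["cx"]],[0,mw["fy"],mw["cy"]],[0,0,1]])
    p=cv2.projectPoints(np.array([[*uv,.0075]]),mw["rvec"],mw["tvec"],K,None)[0].ravel()
    if c!='r':
        x=blob(W,c,tuple(int(t) for t in p),40);print(c,p.round(1),x[0],x[3],plane(mw,*x[0],.0075).round(4))
```

```text
[0.44047561 0.17911633 0.09063701] 0.04153147504283247
((np.float64(277.0), np.float64(199.5)), array([276.79793814, 199.54639175]), np.int32(1455), (np.int32(51), np.int32(40)))
b [276.9 124.9] (np.float64(279.5), np.float64(122.5)) (np.int32(70), np.int32(72)) [0.5231 0.1776 0.0075]
g [277.   30.1] (np.float64(278.5), np.float64(34.0)) (np.int32(74), np.int32(69)) [0.597  0.1787 0.0075]
```

View pics/w4.png

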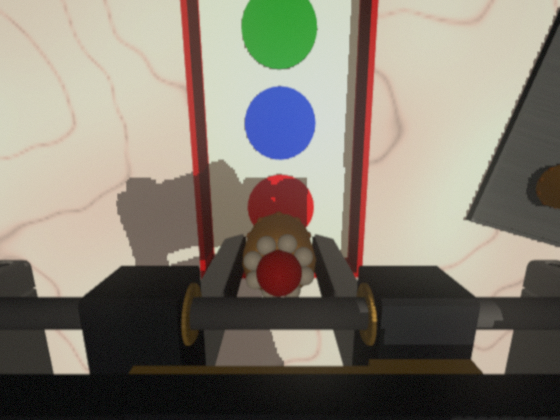

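The wrist view shows red held upright between the pads, with the liners at (280,205), (280,123) and (279,34), lined up with the row. Lowering to set down.

Call:
play_rows(
  commands=[
    [0,0,0.02,0,0,0,1],
    [0,-0.0,0.03,0,0,0,1],
    [0,0,0.02,0,0,0,1],
    [0,0,0.012,0,0,0,1],
    [0,0,0.006,0,0,0,1],
    [0,0,0.004,0,0,0,1],
    [0,0,0.003,0,0,0,1],
    [0,0,0,0,0,0,1],
    [0,0,0,0,0,0,1],
  ],
)

```text
time_s: 8.92
ee_pos: [0.4411, 0.1787, -0.0041]
eef_rot: [-3.141, -0.001, -0.0]
force: [-0.1, 0.5, -0.1]
grip_width: 0.0417
grip_force: 12.0
```

Call:
play_rows(
  commands=[
    [0,0,0.001,0,0,0,1],
    [0,0,0.001,0,0,0,1],
    [0,0,0,0,0,0,1],
    [0,0,0,0,0,0,0.0],
    [0,0,0,0,0,0,-0.2],
    [0,0,0,0,0,0,-0.3],
    [0,0,0,0,0,0,-0.4],
    [0,0,0,0,0,0,-0.4],
    [0,0,0,0,0,0,-0.4],
    [0,0,-0.01,0,0,0,-0.4],
    [0,0,-0.03,0,0,0,-0.4],
    [0,0,-0.035,0,0,0,-0.4],
    [0,0,-0.025,0,0,0,-0.4],
    [0,0,0,0,0,0,-0.4],
  ],
)

```text
time_s: 10.08
ee_pos: [0.4429, 0.1795, 0.0988]
eef_rot: [-3.139, -0.008, -0.0]
force: [1.4, 0.2, 0.6]
grip_width: 0.0656
grip_force: 0.0
```

```bash
cat > chk.py <<'E'
from m import *
import sys
# check placed pastry: berry from wrist + side, args colour, expected x y z
def chk(c,x,y,z,nm):
    im,m,o=snap(nm);K=np.array([[m["fx"],0,m["cx"]],[0,m["fy"],m["cy"]],[0,0,1]])
    p=cv2.projectPoints(np.array([[x,y,z]]),m["rvec"],m["tvec"],K,None)[0].ravel()
    b=blob(im,c,tuple(int(t) for t in p.round()),int(.02*m["fx"]/np.linalg.norm(np.array([x,y,z])-ray(m,0,0)[0])))
    return ray(m,*b[1]),b,p
c=sys.argv[1];x,y,z=map(float,sys.argv[2:5])
r={n:chk(c,x,y,z,n) for n in("scene","side","wrist")}
for n in r: print(n,r[n][2].round(0),r[n][1][1].round(1),r[n][1][3])
for a,b in(("scene","side"),("side","wrist"),("scene","wrist")): q=cross(r[a][0],r[b][0]);print(a,b,q[0].round(4),round(q[1],4))
o=ctrl.get_obs();print(o["ee_pos"],o["grip_width"],o["time_s"])
E
python3 chk.py r .441 .179 .0555
```

```text
scene [335. 146.] [334.4 143.8] (np.int32(13), np.int32(11))
side [265. 315.] [264.6 316. ] (np.int32(14), np.int32(12))
wrist [277. 221.] [278.4 221.4] (np.int32(26), np.int32(26))
scene side [0.4383 0.1828 0.06  ] 0.0027
side wrist [0.441  0.1787 0.054 ] 0.0013
scene wrist [0.4423 0.1777 0.0637] 0.0019
[0.440393   0.17867133 0.0931608 ] 0.06583812342864463 10.2333
```

Red stands on its liner: berry at (0.441, 0.179), z about 0.055. Next is green, the golden pastry at (0.6095, -0.129).

Call:
play_rows(
  commands=[
    [0.0169,0.0308,0,0,0,0,-0.4],
    [0.0169,0.0308,0,0,0,0,-0.4],
    [0.0169,0.0308,0,0,0,0,-1],
    [0.0169,0.0308,0,0,0,0,-1],
    [0.0169,0.0308,0,0,0,0,-1],
    [0.0169,0.0308,0,0,0,0,-1],
    [0.0169,0.0308,0,0,0,0,-1],
    [0.0169,0.0308,0,0,0,0,-1],
    [0.0169,0.0308,0,0,0,0,-1],
    [0.0169,0.0308,0,0,0,0,-1],
    [0,0,0,0,0,0,-1],
    [0,0,0,0,0,0,-1],
    [0,0,0,0,0,0,-1],
  ],
)

```text
time_s: 11.32
ee_pos: [0.6088, -0.1288, 0.0918]
eef_rot: [-3.141, 0.002, -0.0]
force: [0.8, 1.0, 0.3]
grip_width: 0.0937
grip_force: 0.0
```

```bash
python3 chk.py g .6095 -.1293 .0525
```

```text
scene [288. 231.] [286.8 229.8] (np.int32(11), np.int32(11))
side [249. 188.] [248.5 188.1] (np.int32(10), np.int32(9))
wrist [279. 220.] [279.4 219.7] (np.int32(26), np.int32(27))
scene side [ 0.6093 -0.1294  0.0541] 0.0026
side wrist [ 0.6104 -0.1295  0.0533] 0.0006
scene wrist [ 0.6098 -0.1303  0.0551] 0.002
[ 0.60924579 -0.12818987  0.09302647] 0.09412756868036713 11.4667
```

Aligned to 1 mm. Descending 0.103 m and gripping.

Call:
play_rows(
  commands=[
    [0,0.001,0.03,0,0,0,-1],
    [0,0,0.03,0,0,0,-1],
    [0,0,0.02,0,0,0,-1],
    [0,0,0.013,0,0,0,-1],
    [0,0,0.006,0,0,0,-1],
    [0,0,0.004,0,0,0,-1],
    [0,0,0,0,0,0,0],
    [0,0,0,0,0,0,1],
    [0,0,0,0,0,0,1],
    [0,0,0,0,0,0,1],
    [0,0,0,0,0,0,1],
    [0,0,0,0,0,0,1],
    [0,0,0,0,0,0,1],
    [0,0,0,0,0,0,1],
    [0,0,0,0,0,0,1],
    [0,0,0,0,0,0,1],
    [0,0,0,0,0,0,1],
  ],
  force=12,
)

```text
time_s: 12.88
ee_pos: [0.6096, -0.1303, -0.0097]
eef_rot: [-3.142, -0.0, -0.0]
force: [-0.9, -0.2, 1.2]
grip_width: 0.0415
grip_force: 12.0
```

Call:
play_rows(
  commands=[
    [0,0,-0.01,0,0,0,1],
    [0,0,-0.03,0,0,0,1],
    [0,0,-0.035,0,0,0,1],
    [0,0,-0.025,0,0,0,1],
    [0,-0.02,0,0,0,0,1],
    [0,-0.035,0,0,0,0,1],
    [0,-0.035,0,0,0,0,1],
    [0,-0.035,0,0,0,0,1],
    [0,-0.035,0,0,0,0,1],
    [0,-0.035,0,0,0,0,1],
    [-0.005,-0.035,0,0,0,0,1],
    [-0.005,-0.035,0,0,0,0,1],
    [0,-0.027,0,0,0,0,1],
    [0,-0.018,0,0,0,0,1],
    [0,0,0,0,0,0,1],
    [0,0,0,0,0,0,1],
    [0,0,0,0,0,0,1],
  ],
)

```text
time_s: 14.3
ee_pos: [0.5997, 0.1789, 0.0905]
eef_rot: [3.141, -0.0, -0.001]
force: [-0.4, -1.5, -0.6]
grip_width: 0.0415
grip_force: 12.0
```

Call:
play_rows(
  commands=[
    [0,0,0.02,0,0,0,1],
    [0,0,0.03,0,0,0,1],
    [0,0,0.02,0,0,0,1],
    [0,0,0.012,0,0,0,1],
    [0,0,0.006,0,0,0,1],
    [0,0,0.004,0,0,0,1],
    [0,0,0.003,0,0,0,1],
    [0,0,0.001,0,0,0,1],
    [0,0,0.001,0,0,0,1],
    [0,0,0,0,0,0,1],
    [0,0,0,0,0,0,0.0],
    [0,0,0,0,0,0,-0.2],
    [0,0,0,0,0,0,-0.3],
    [0,0,0,0,0,0,-0.4],
    [0,0,0,0,0,0,-0.4],
    [0,0,0,0,0,0,-0.4],
    [0,0,-0.01,0,0,0,-0.4],
    [0,0,-0.03,0,0,0,-0.4],
    [0,0,-0.035,0,0,0,-0.4],
    [0,0,-0.025,0,0,0,-0.4],
  ],
)

```text
time_s: 15.97
ee_pos: [0.6002, 0.1798, 0.0967]
eef_rot: [-3.141, -0.002, -0.0]
force: [0.3, 0.9, 1.6]
grip_width: 0.0656
grip_force: 0.0
```

```bash
python3 chk.py g .600 .179 .0555
```

```text
scene [384. 172.] [383.1 170.8] (np.int32(9), np.int32(9))
side [178. 289.] [177.8 290. ] (np.int32(12), np.int32(11))
wrist [279. 222.] [278.3 221.9] (np.int32(25), np.int32(25))
scene side [0.5978 0.1814 0.0565] 0.0032
side wrist [0.6002 0.1801 0.0542] 0.001
scene wrist [0.5993 0.1791 0.0576] 0.0031
[0.60069686 0.17997938 0.09603844] 0.06578299812753062 16.1167
```

Green is placed at (0.600, 0.180). Next is blue, the golden pastry at (0.573, -0.285).

Call:
play_rows(
  commands=[
    [-0.0021,0.0358,0,0,0,0,-0.4],
    [-0.0021,0.0358,0,0,0,0,-0.4],
    [-0.0021,0.0358,0,0,0,0,-1],
    [-0.0021,0.0358,0,0,0,0,-1],
    [-0.0021,0.0358,0,0,0,0,-1],
    [-0.0021,0.0358,0,0,0,0,-1],
    [-0.0021,0.0358,0,0,0,0,-1],
    [-0.0021,0.0358,0,0,0,0,-1],
    [-0.0021,0.0358,0,0,0,0,-1],
    [-0.0021,0.0358,0,0,0,0,-1],
    [-0.0021,0.0358,0,0,0,0,-1],
    [-0.0021,0.0358,0,0,0,0,-1],
    [-0.0021,0.0358,0,0,0,0,-1],
    [0,0,0,0,0,0,-1],
    [0,0,0,0,0,0,-1],
    [0,0,0,0,0,0,-1],
  ],
)

```text
time_s: 17.45
ee_pos: [0.5719, -0.285, 0.0922]
eef_rot: [-3.141, 0.001, -0.0]
force: [-0.8, 0.6, -0.4]
grip_width: 0.0936
grip_force: 0.0
```

```bash
python3 chk.py b .5734 -.285 .0525
```

```text
scene [213. 256.] [212.4 255.9] (np.int32(12), np.int32(11))
side [290. 155.] [289.5 155.3] (np.int32(8), np.int32(6))
wrist [278. 219.] [279.2 218.6] (np.int32(26), np.int32(26))
scene side [ 0.5736 -0.285   0.0531] 0.0033
side wrist [ 0.5746 -0.2854  0.052 ] 0.0013
scene wrist [ 0.5744 -0.2863  0.0552] 0.0015
[ 0.5724923  -0.28441391  0.09308802] 0.09388932493435762 17.6
```

Call:
play_rows(
  commands=[
    [0.001,0.001,0.03,0,0,0,-1],
    [0,0,0.03,0,0,0,-1],
    [0,0,0.02,0,0,0,-1],
    [0,0,0.013,0,0,0,-1],
    [0,0,0.006,0,0,0,-1],
    [0,0,0.004,0,0,0,-1],
    [0,0,0,0,0,0,0],
    [0,0,0,0,0,0,1],
    [0,0,0,0,0,0,1],
    [0,0,0,0,0,0,1],
    [0,0,0,0,0,0,1],
    [0,0,0,0,0,0,1],
    [0,0,0,0,0,0,1],
    [0,0,0,0,0,0,1],
    [0,0,0,0,0,0,1],
    [0,0,0,0,0,0,1],
    [0,0,0,0,0,0,1],
  ],
  force=12,
)

```text
time_s: 19.02
ee_pos: [0.5733, -0.2867, -0.0097]
eef_rot: [-3.142, -0.0, -0.0]
force: [-0.5, 0.1, 1.7]
grip_width: 0.0417
grip_force: 12.0
```

Call:
play_rows(
  commands=[
    [0,0,-0.01,0,0,0,1],
    [0,0,-0.03,0,0,0,1],
    [0,0,-0.035,0,0,0,1],
    [0,0,-0.025,0,0,0,1],
    [0,-0.02,0,0,0,0,1],
    [0,-0.035,0,0,0,0,1],
    [0,-0.035,0,0,0,0,1],
    [-0.0052,-0.035,0,0,0,0,1],
    [-0.0052,-0.035,0,0,0,0,1],
    [-0.0052,-0.035,0,0,0,0,1],
    [-0.0052,-0.035,0,0,0,0,1],
    [-0.0052,-0.035,0,0,0,0,1],
    [-0.0052,-0.035,0,0,0,0,1],
    [-0.0052,-0.035,0,0,0,0,1],
    [-0.0052,-0.035,0,0,0,0,1],
    [-0.0052,-0.035,0,0,0,0,1],
    [-0.0052,-0.035,0,0,0,0,1],
    [0,-0.016,0,0,0,0,1],
    [0,-0.01,0,0,0,0,1],
    [0,0,0,0,0,0,1],
  ],
)

```text
time_s: 20.68
ee_pos: [0.5213, 0.1807, 0.0907]
eef_rot: [-3.141, -0.001, 0.002]
force: [-0.1, -0.2, -0.6]
grip_width: 0.0421
grip_force: 12.0
```

Call:
play_rows(
  commands=[
    [0,0,0,0,0,0,1],
    [0,0,0,0,0,0,1],
  ],
)

```text
time_s: 20.85
ee_pos: [0.5216, 0.1782, 0.0903]
eef_rot: [3.141, 0.0, -0.001]
force: [0.7, -0.0, -0.3]
grip_width: 0.042
grip_force: 12.0
```

Call:
play_rows(
  commands=[
    [0,0,0.02,0,0,0,1],
    [0,0,0.03,0,0,0,1],
    [0,0,0.02,0,0,0,1],
    [0,0,0.012,0,0,0,1],
    [0,0,0.006,0,0,0,1],
    [0,0,0.004,0,0,0,1],
    [0,0,0.003,0,0,0,1],
    [0,0,0.001,0,0,0,1],
    [0,0,0.001,0,0,0,1],
    [0,0,0,0,0,0,1],
    [0,0,0,0,0,0,0.0],
    [0,0,0,0,0,0,-0.2],
    [0,0,0,0,0,0,-0.3],
    [0,0,0,0,0,0,-0.4],
    [0,0,0,0,0,0,-0.4],
    [0,0,0,0,0,0,-0.4],
    [0,0,-0.01,0,0,0,-0.4],
    [0,0,-0.03,0,0,0,-0.4],
    [0,0,-0.035,0,0,0,-0.4],
    [0,0,-0.025,0,0,0,-0.4],
  ],
)

```text
time_s: 22.52
ee_pos: [0.5218, 0.1795, 0.0965]
eef_rot: [-3.141, -0.002, -0.0]
force: [0.3, 0.9, 0.2]
grip_width: 0.0656
grip_force: 0.0
```

Call:
play_rows(
  commands=[
    [-0.02,0,-0.04,0,0,0,-0.4],
    [-0.03,0,-0.03,0,0,0,-0.4],
    [-0.03,0,-0.03,0,0,0,-0.4],
    [0,0,0,0,0,0,-0.4],
    [0,0,0,0,0,0,-0.4],
  ],
)

```text
time_s: 22.93
ee_pos: [0.4438, 0.1797, 0.1919]
eef_rot: [-3.14, -0.004, 0.001]
force: [0.5, -0.1, -0.6]
grip_width: 0.0655
grip_force: 0.0
```

```bash
for a in "b .521 .179 .0555" "r .441 .179 .0555" "g .6 .179 .0555" "w .525 -.181 .052" "y .778 -.042 .066"; do python3 chk.py $a 2>&1| grep -E "side wrist|scene side|Err"; done
python3 - <<'E'
from h import *
im,_,_=snap("side"); cv2.imwrite("pics/fin.png",cv2.resize(im,(800,600)))
E
```

```text
scene side [0.5204 0.1806 0.0578] 0.0034
side wrist [0.5231 0.1785 0.0539] 0.0012
scene side [0.4385 0.1834 0.0597] 0.002
side wrist [0.4411 0.1788 0.0531] 0.0014
scene side [0.5978 0.1809 0.0578] 0.0037
side wrist [0.6017 0.1786 0.0534] 0.0007
ValueError: attempt to get argmax of an empty sequence
ValueError: attempt to get argmax of an empty sequence
```

View pics/fin.png

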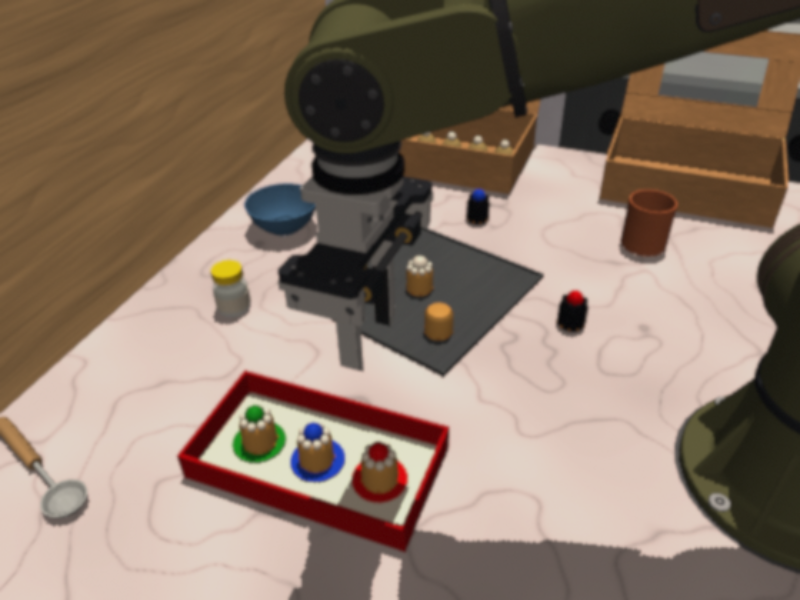

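All three stand upright on their own liners: green (258,432), blue (315,450), red (379,470). White (419,276) and bare (438,322) are still in place on the sheet, and the jar (230,290) has not moved.

```bash
python3 -c "
from station import ctrl
print(ctrl.hand_in())"
```

```text
the job is handed in; nothing more can be done
None
```

I handed the job in with the red, green and blue pastries upright on their matching liners, placed about 2 mm from centre by camera; by eye in the last picture, the white and bare pastries and the jar had not moved. No verdict was returned.

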